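Eject a scanner battery and stop it on the dock

TASK

On the packing table stand two charging docks for scanner batteries; only one still has a battery in it. Press that dock's eject key down with one finger and, as the spring slides the battery out, stop it with the other finger before it slides off the front of the dock: it must only be blocked, not lifted or carried, and nothing else on the table may be moved. Finish holding like that: the key still held down by one finger, and the battery, out of its latch and lying flat on the dock, trapped by the other finger.

Things in the scene. Friction and masses are not known exactly. Their poses are not given: they have to be found in the camera images.
- dock: Dock with the battery in it: fixed grey block 140 (x) x 92 (y) mm, aluminium deck 45 mm above the table. Origin on the table right under the middle of the latched battery; z up. The battery slides out along the dock's own -x (at yaw 0: towards the robot). Two guide walls, inner faces at y = +-21.5 mm, 10 mm above the deck, end at x = -14 mm on the key's side and -22 mm on the other.
- deck_front (a point): Middle of the open front edge of that deck, at dock x = -48 mm, y = 0, 45 mm above the table. The deck between the guide walls' ends and this edge is bare and flat, 55 mm wide: the battery slides out over it and would drop off here.
- housing_top (a point): Middle of the top of that dock's spring housing behind the battery, 26 mm above the deck, 60 (x) x 54 (y) mm, centred at dock x = 62 mm. A steel spring pusher from it pushes the battery's back with about 3 N and drives it out at about 30 to 45 mm/s once the latch lets go, until off the front edge.
- key_top (a point): Middle of the top of that dock's eject key: black square cap 28 x 28 mm with three thin ribs, beside the battery at dock x = 6 mm, y = +44 mm; when up, its top is 13 mm above the deck (58 mm above the table), 7 mm lower than the battery's top. Goes straight down. The dock's top around it is 8 mm below the deck.
- eject_key (a joint): How far that key is pressed, m: 0 up, 0.009 fully down. Spring: 1.5 N at the top, 3.5 N at the bottom, plus up to about 2 N rubbing of the latch. The latch, a small steel tooth before the battery's front corner, lets go when the key is about 5 mm down; hold the key down, or the tooth comes up under the battery.
- battery: Battery: loose black block 44 (x, its way out) x 34 (y) x 20 mm high, 0.06 to 0.13 kg, paper label on top. Axes as the dock's; origin under its middle; y from -20 to +14 mm, plus a lug to +20 at the front corner by the key; front face x = -22 mm. Starts latched at the dock's origin on the deck. Must end stopped 8 to 42 mm farther out; past 45 mm it counts as slid away.
- empty_dock: The other, identical charging dock, without a battery, its pusher standing out. Fixed, same frame; not to be used.
- short_can: Loose food can, 64 mm across, 70 mm high, standing between the docks; origin under its middle. Leave it alone.
- flat_tin: Loose flat steel tin, 84 mm across, 32 mm high; origin under its middle. Leave it alone.
- tape_roll: Loose cardboard core of tape lying flat, 96 mm across, 24 mm high; origin under its middle. Leave it alone.
- marker: Loose marker pen lying along its x, about 130 mm long, 17 mm thick. Leave it alone.
- carton: Loose small carton, 60 x 90 mm, 75 mm high; origin under its middle. Leave it alone.
Things that resemble listed ones, but are neither listed nor needed, are in the scene too. What is shaped like the dock but turquoise is not meant. Leave any yellow look-alike of the battery alone.

How it is judged:
By the outcome, as a careful person would: the job done as asked, in the order asked, and still so for the second after the job is handed in, while the arm keeps its last pose, push and grip.
It also fails if it takes over 34 s, if anything falls off the work surface, if the arm or the gripper's body presses on something with over 40 N, if the wrist force passes 120 N, or if a joint passes its speed limit or range.

ROBOT

A 6-joint arm with a two-finger parallel gripper is mounted at the origin on the work surface. World frame = base frame: x ahead of the robot, y to its left, z up, the work surface at z = 0. Lengths are in mm, angles in rad, forces in N, time in s.
With the tool pointing down it reaches from about 350 to 975 mm from the base axis. Payload 7.1 kg.
Tool frame: the origin (TCP) lies on the centre line of the jaws, within the pads' length; the fingertips stand 17 mm ahead of it and the grasp point (between the pads) lies 2 mm behind it; z points along the fingers, y is the direction in which the jaws open and shut (so a half turn about z gives the same grasp; the last joint's range is limited). The gripper opens to 88 mm and grips with 3 to 60 N. Pads are 20 mm wide; open, the fingers measure 115 mm over their backs; the gripper's body (75 mm by 178 mm) begins 61 mm behind the grasp point.
Start: joints at [-1.175, 0.423, 1.63, -0, 1.089, -0.019], TCP at [251.895, -571.974, 239.675] pointing down, gripper open.
Joint ranges: [-3, 3], [-0.9, 2.11], [0.09, 2.58], [-1.31, 4.45], [0.11, 2.69], [-2.54, 2.54]. Speed limits (rad/s): [2.39, 2.39, 3.01, 3.14, 3.14, 3.14].

INTERFACE

Orientations are given as a rotation vector (axis times angle).
In Python, from workcell import ctrl, imaging, workorder gives the robot as it stands. The module is installed in compiled form; this text tells all that it offers.
- The arm moves only by the shell command python3 -m crank 'ROWS' [OPENING]. ROWS is JSON, a list of rows, each an object with "travel": the shift along the tool's x, y, z as a fraction of full scale, a list of three; "turn": the turn about the tool's z as a fraction of full scale. In form: [{"travel": [dx, dy, dz], "turn": turn}, ...]. A call has 1 to 20 rows; each row shifts and turns the pose as measured when the row begins, along the tool's axes as they then stand; what a row does not reach is not made up. Full scale, the value 1, is 5 cm for a shift and 0.1 rad for a turn. A row lasts 1/10 s, in which the tool goes at most 50 mm and 8.59 degrees, less where a joint would pass 70% of its speed; a pose out of reach is approached as far as the arm can. A call with a number of a shift or a turn outside -1 to 1 is refused whole. A call with a gripper value outside its range is refused whole. OPENING is the gripper command: -1 is shut, 1 is fully open, values between are in proportion, set as the call begins (- or left out, the last holds). The fingers move at their own pace and stop on an object; the grip force is fixed at half the most. Time passes only in rows, so rows that do not move let the fingers close. It gives the time, the measured TCP pose, the force and the opening at its end, in the units of the state.
- ctrl.get_obs(): the state, without advancing time (a new reading comes with each control period).
- imaging.get_image(name): name is "scene" or "side" or "wrist"; returns the picture (480x640x3 uint8, blue, green, red); there is no depth.
- imaging.camera_info(name): a dict with "camera_matrix" (3x3 intrinsics, pixels), "rvec" (rotation vector, rad) and "tvec" (3), from world to camera coordinates, as OpenCV has them. Camera axes: x right, y down, z forward; pixel columns grow to the right and rows downward; lengths in mm; the calibration is good to about 2 mm. A picture is of the moment at which its call begins: read the wrist's pose just before it. camera_info takes no time and is no camera call; for the wrist camera it gives the pose at the moment of the call.
- workorder.close_job(): hands the job in, once; it reports no verdict.
The state is a dict: "t": time; "qpos": joint angles; "qvel": joint speeds; "joint_torque": joint torques, N m; "ee_pos": TCP position; "orientation": TCP orientation; "ft_force": force on the tool from outside, world axes, zero at the start; "moment": the same for the moment, N m; "width": finger opening in mm.
Only numpy, scipy, OpenCV 4.12 (cv2) and the standard library are available. Lean on these libraries where they do the work, as an engineer would, in place of code of your own. Each camera call takes 0.05 s, during which the arm holds its last target.

## Working session

There is one attempt and no reset: what is moved stays moved. The work goes in short steps, Python scripts to look and compute and a shell command to move; the robot and the scene stay as the last step left them, time stands still between calls to the robot, and variables do not carry over. Pictures are saved under pics/ and viewed, and the job is handed in when it is done.

```bash
mkdir -p pics
python3 - <<'E'
from workcell import ctrl, imaging, workorder
import cv2
o=ctrl.get_obs(); print(o)
for n in ["scene","side","wrist"]:
    im=imaging.get_image(n); cv2.imwrite(f"pics/{n}0.png",im)
    i=imaging.camera_info(n); print(n,i)
E
```

```text
{'t': 0.0, 'qpos': array([-1.17495443e+00,  4.23838692e-01,  1.63068763e+00,  2.39329238e-05,
        1.08861913e+00, -1.90139726e-02]), 'qvel': array([-0.00026683, -0.00024537, -0.00088342, -0.00066902,  0.00168399,
        0.00094827]), 'joint_torque': array([ 1.09243166e-05, -5.44625652e+01, -2.73665339e+01,  6.44508144e-02,
        2.28494470e-02, -1.13855617e-04]), 'ee_pos': array([ 251.72524584, -571.47874231,  238.90396175]), 'orientation': array([-3.07275607e+00, -6.46659038e-01,  4.23940932e-04]), 'ft_force': array([ 0.24826288, -0.78316318,  0.06179102]), 'moment': array([-0.03387052, -0.02029636,  0.06630976]), 'width': 87.43470826186687}
scene {'camera_matrix': array([[575.208757  ,   0.        , 320.55977639],
       [  0.        , 575.208757  , 239.42870274],
       [  0.        ,   0.        ,   1.        ]]), 'rvec': array([ 1.76920991,  2.06946945, -0.59523977]), 'tvec': array([  61.15544382, -418.52258642, 1533.37879891])}
side {'camera_matrix': array([[457.7715327 ,   0.        , 314.23687412],
       [  0.        , 457.7715327 , 235.11162197],
       [  0.        ,   0.        ,   1.        ]]), 'rvec': array([ 0.47533589, -2.60515912,  1.35201073]), 'tvec': array([483.08037566, 190.18279031, 763.81188762])}
wrist {'camera_matrix': array([[387.78426721,   0.        , 318.56769207],
       [  0.        , 387.78426721, 243.52681912],
       [  0.        ,   0.        ,   1.        ]]), 'rvec': array([-2.44412469,  1.59570125,  0.20683805]), 'tvec': array([-624.65126239,  -29.31009016,  389.28070424])}
```

View pics/scene0.png

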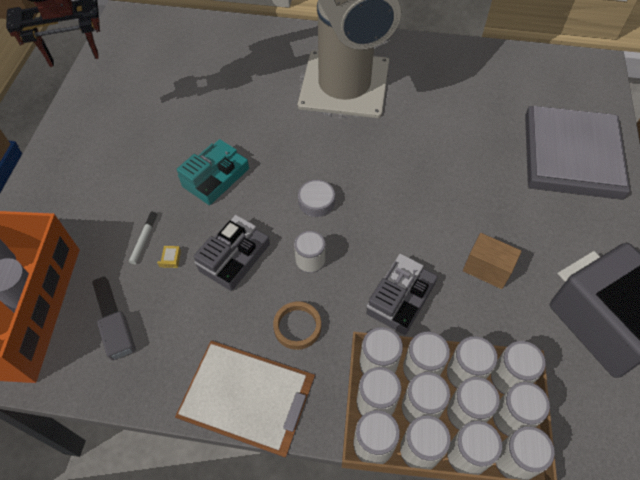

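View pics/side0.png

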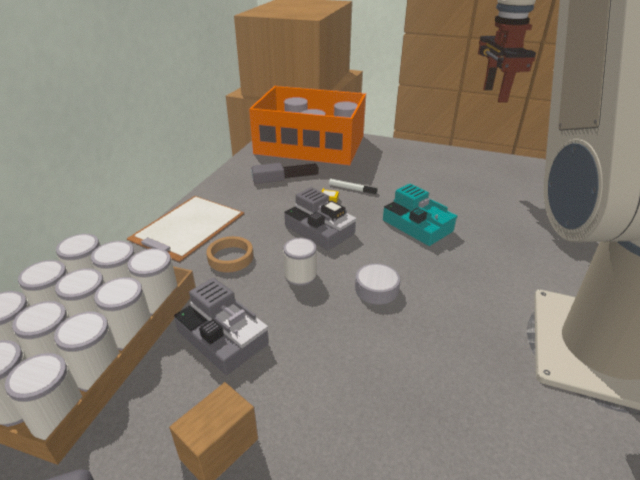

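View pics/wrist0.png

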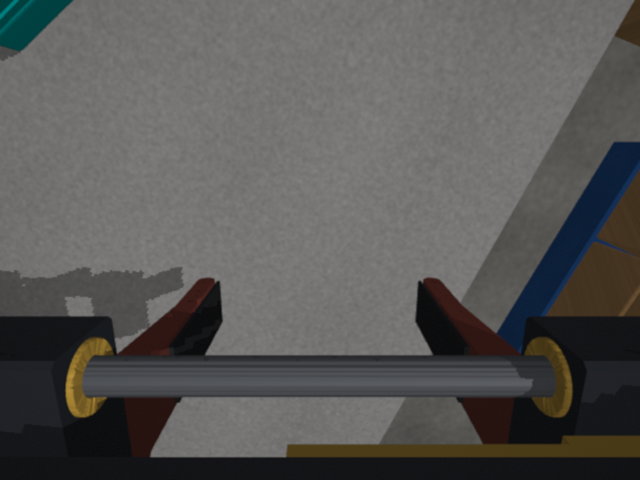

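Candidates, in scene-picture pixels:
- Grey dock at (232,250), with a paper-labelled black battery at (231,231).
- Grey dock at (402,290), its bay apparently empty.
- Turquoise look-alike at (213,170).
- Yellow battery look-alike at (170,257).

By the description I choose the grey dock at (232,250), and I'll check it in close crops.

Run:
```python
import cv2
a=cv2.imread("pics/scene0.png")[205:295,185:285]; b=cv2.imread("pics/side0.png")[180:250,275:365]
cv2.imwrite("pics/cropA.png",cv2.resize(a,None,fx=6.5,fy=6.5,interpolation=cv2.INTER_CUBIC))
cv2.imwrite("pics/cropB.png",cv2.resize(b,None,fx=8,fy=8,interpolation=cv2.INTER_CUBIC))
```

```text
(no output)
```

View pics/cropA.png

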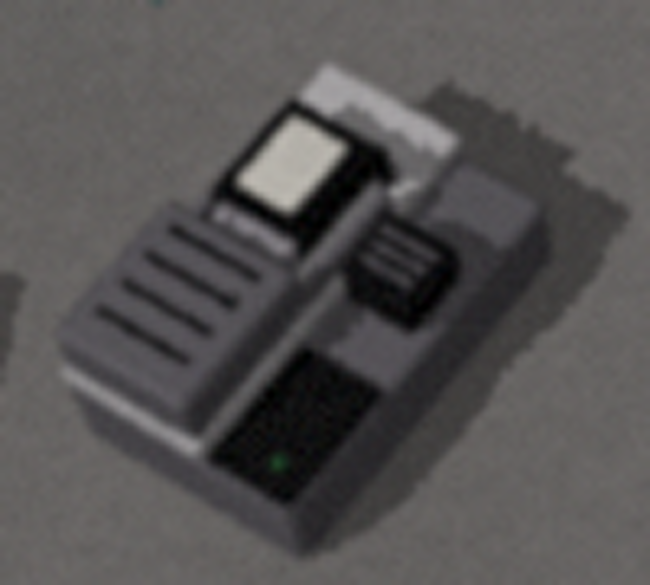

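View pics/cropB.png

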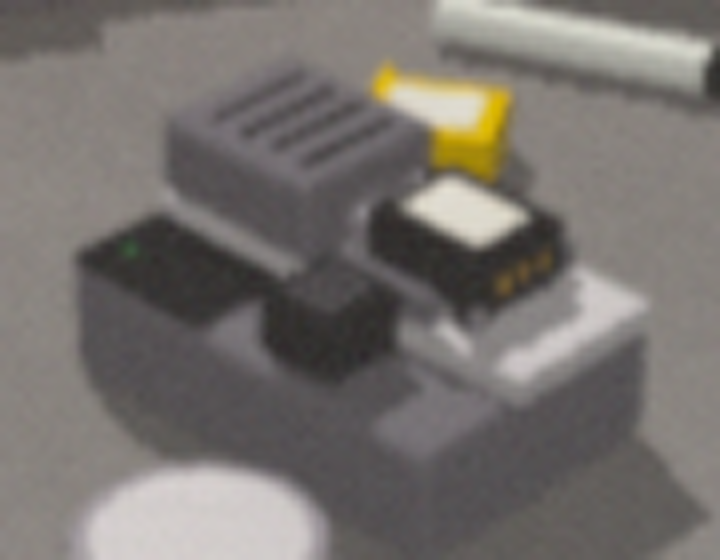

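Crops confirm it: the grey dock has the black, white-labelled battery, with the key on its right (crop A about (405,257)). The yellow block is a separate item behind. Next I fit the dock pose from corners in both views.

```bash
cat > h.py <<'E'
from workcell import ctrl, imaging, workorder
import cv2, numpy as np
from scipy.optimize import least_squares
def dock2w(p,P):
    c,s=np.cos(p[2]),np.sin(p[2]); P=np.atleast_2d(P)
    return np.c_[p[0]+c*P[:,0]-s*P[:,1], p[1]+s*P[:,0]+c*P[:,1], P[:,2]]
def proj(i,W): return cv2.projectPoints(W.astype(float),i["rvec"],i["tvec"],i["camera_matrix"],None)[0][:,0]
def fit(obs,p0):
    f=lambda p: np.concatenate([(proj(i,dock2w(p,P))-px).ravel() for i,P,px in obs])
    return least_squares(f,p0,loss='soft_l1'),f
E
python3 - <<'E'
from h import *
P=np.array([[-48,-27.5,45],[-48,27.5,45],[32,-27,71],[32,27,71],[92,-27,71],[92,27,71],[6,44,58]],float)
A=np.array([[328,65],[458,138],[175,203],[298,265],[62,330],[185,395],[405,257]])/6.5+[185,205]-.42
B=np.array([[650,302],[520,385],[430,125],[298,188],[290,58],[170,125],[330,293]])/8+[275,180]-.44
a,b=imaging.camera_info("scene"),imaging.camera_info("side")
for obs in ([(a,P,A),(b,P,B)],[(a,P,A)],[(b,P,B)]):
    r,f=fit(obs,[450,-250,0.5]); print(r.x,np.degrees(r.x[2])); print(f(r.x).reshape(-1,2).round(1).tolist())
E
```

```text
[ 540.72736516 -167.53645375  -12.96925474] -743.0835601296025
[[-0.1, -1.4], [0.4, -1.5], [-0.9, -2.7], [1.0, -0.5], [-1.7, -1.2], [0.4, 1.1], [-0.7, -1.4], [-0.7, 0.4], [-0.9, 0.1], [0.1, -0.2], [0.1, 0.9], [-1.3, -0.7], [-2.8, -0.7], [-0.7, 0.1]]
[ 543.44581858 -166.46883961   12.16187312] 696.8240006191871
[[0.1, -0.3], [0.6, -0.3], [-0.8, -1.6], [1.1, 0.7], [-1.6, 0.0], [0.5, 2.3], [-0.5, -0.2]]
[ 5.39161801e+02 -1.68303612e+02 -4.05835556e-01] -23.25266454765698
[[0.1, 0.4], [-0.2, 0.1], [0.9, -0.2], [0.9, 0.8], [-0.4, -0.7], [-2.0, -0.8], [0.0, 0.1]]
```

Pose agrees between the views to about 2 mm: roughly (541,-167.5), yaw -23°. Plan: with the tool down, jaw axis at dock angle about 36°, one finger goes on the key centre. The other's corner sits at dock x ≈ -42, y ≈ -4, giving about 20 mm of battery travel. First I turn above.

```bash
python3 -m crank '[{"travel":[0,0,0],"turn":-1},{"travel":[0,0,0],"turn":-1},{"travel":[0,0,0],"turn":-1},{"travel":[0,0,0],"turn":-1},{"travel":[0,0,0],"turn":-1},{"travel":[0,0,0],"turn":-1},{"travel":[0,0,0],"turn":-1},{"travel":[0,0,0],"turn":-1},{"travel":[0,0,0],"turn":-1},{"travel":[0,0,0],"turn":-1},{"travel":[0,0,0],"turn":-1},{"travel":[0,0,0],"turn":-1},{"travel":[0,0,0],"turn":-1},{"travel":[0,0,0],"turn":-1}]' 1
cat >> h.py <<'E'
from scipy.spatial.transform import Rotation as Rn
def tool():
    o=ctrl.get_obs(); R=Rn.from_rotvec(o["orientation"]).as_matrix(); return o,R
def go(target,yawy):
    o,R=tool(); d=R.T@(np.array(target)-o["ee_pos"]); a=np.degrees(np.arctan2(R[1,1],R[0,1]))
    print("t",o["t"],"pos",o["ee_pos"].round(1),"tool z",R[:,2].round(3),"y ang",a.round(2),"F",o["ft_force"].round(1),"w",o["width"].round(1),"q",o["qpos"].round(2))
    print("travel mm",d.round(1),"units",(d/50).round(3),"turn units",(-np.radians(yawy-a)/0.1).round(3))
E
python3 - <<'E'
from h import *
go([520,-150,220],13.3)
E
```

```text
t: 1.55
ee_pos: [250.5, -568.6, 234.2]
orientation: [-1.858, -2.522, -0.009]
ft_force: [-0.3, -0.2, -0.0]
width: 87.8Traceback (most recent call last):
  File "<stdin>", line 2, in <module>
  File "h.py", line 16, in go
    print("t",o["t"],"pos",o["ee_pos"].round(1),"tool z",R[:,2].round(3),"y ang",a.round(2),"F",o["ft_force"].round(1),"w",o["width"].round(1),"q",o["qpos"].round(2))
                                                                                                                           ^^^^^^^^^^^^^^^^
AttributeError: 'float' object has no attribute 'round'
```

```bash
sed -i 's/o\["width"\].round(1)/round(o["width"],1)/' h.py
python3 - <<'E'
from h import *
go([520,-150,225],13.3)
E
```

```text
t 1.55 pos [ 250.5 -568.6  234.2] tool z [-0.004  0.01  -1.   ] y ang 17.23 F [-0.3 -0.2 -0. ] w 87.8 q [-1.18  0.43  1.64 -0.    1.09 -1.48]
travel mm [319.9 381.5  12.2] units [6.397 7.629 0.244] turn units 0.686
```

```bash
python3 -m crank '[{"travel":[0.45,0.54,0],"turn":0.05},{"travel":[0.45,0.54,0],"turn":0.05},{"travel":[0.45,0.54,0],"turn":0.05},{"travel":[0.45,0.54,0],"turn":0.05},{"travel":[0.45,0.54,0],"turn":0.05},{"travel":[0.45,0.54,0],"turn":0.05},{"travel":[0.45,0.54,0],"turn":0.05},{"travel":[0.45,0.54,0],"turn":0.05},{"travel":[0.45,0.54,0],"turn":0.05},{"travel":[0.45,0.54,0],"turn":0.05},{"travel":[0.45,0.54,0],"turn":0.05},{"travel":[0.45,0.54,0],"turn":0.05},{"travel":[0.45,0.54,0],"turn":0.05},{"travel":[0.45,0.54,0],"turn":0.05}]' 0.3
python3 - <<'E'
from h import *
go([520,-150,225],13.3)
E
```

```text
t: 2.95
ee_pos: [537.6, -151.5, 234.3]
orientation: [-1.952, -2.445, -0.007]
ft_force: [1.0, -0.5, 0.1]
width: 57.0
t 2.95 pos [ 537.6 -151.5  234.3] tool z [-0.007  0.012 -1.   ] y ang 12.82 F [ 1.  -0.5  0.1] w 57.0 q [-0.3   0.34  1.78  0.01  1.04 -0.53]
travel mm [  5.2 -16.8   9.4] units [ 0.104 -0.336  0.188] turn units -0.084
```

Run:
```python
from h import *
i=imaging.camera_info("wrist"); cv2.imwrite("pics/w1.png",imaging.get_image("wrist"))
np.save("w1.npy",np.r_[i["rvec"].ravel(),i["tvec"].ravel()])
R=cv2.Rodrigues(i["rvec"])[0]; print("cam pos",-R.T@i["tvec"].ravel(), R[2])
go([520,-150,225],13.3)
```

```text
cam pos [523.7081316  -84.97672564 379.87385459] [ 0.0511332  -0.23873729 -0.96973703]
t 3.0 pos [ 540.5 -148.2  234.5] tool z [-0.005  0.013 -1.   ] y ang 12.89 F [1.7 1.6 0.9] w 57.5 q [-0.29  0.34  1.77  0.01  1.04 -0.53]
travel mm [  2.7 -20.4   9.6] units [ 0.054 -0.407  0.191] turn units -0.072
```

View pics/w1.png

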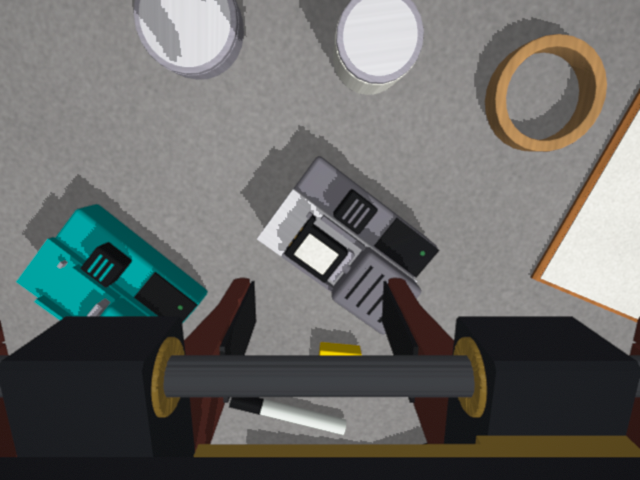

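The dock is in clear view (key at (355,212), battery label at (317,254)), but the arm was still settling. I'll retake and measure on a crop.

Run:
```python
from h import *
imaging.get_image("wrist");imaging.get_image("wrist")
i=imaging.camera_info("wrist"); im=imaging.get_image("wrist"); j=imaging.camera_info("wrist")
np.save("w2.npy",np.r_[i["rvec"].ravel(),i["tvec"].ravel()]);print(i["tvec"].ravel(),j["tvec"].ravel())
cv2.imwrite("pics/w2.png",im)
cv2.imwrite("pics/w2c.png",cv2.resize(im[140:340,240:450],None,fx=3.0,fy=3.0,interpolation=cv2.INTER_CUBIC))
go([520,-150,225],13.3)
```

```text
[-490.00214949 -287.33877537  320.75728161] [-489.22318389 -287.5080346   320.92569743]
t 3.15 pos [ 536.9 -152.4  234.1] tool z [-0.008  0.011 -1.   ] y ang 12.94 F [ 0.4 -0.3 -0.5] w 56.8 q [-0.3   0.34  1.78  0.01  1.04 -0.53]
travel mm [  6.  -15.9   9.2] units [ 0.12  -0.319  0.184] turn units -0.062
```

View pics/w2c.png

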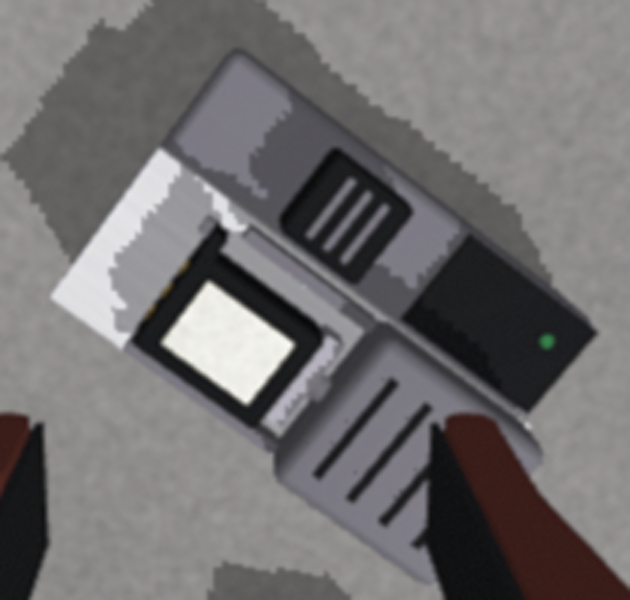

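Run:
```python
from h import *
P=np.array([[-48,-27.5,45],[-48,27.5,45],[-8,58,58],[20,58,58],[20,30,58],[-8,30,58],[22,14,65],[22,-20,65],[32,27,71],[32,-27,71]],float)
C=np.array([[52,297],[165,148],[338,148],[413,212],[355,283],[282,220],[325,332],[255,427],[378,322],[273,470]])/3.+[240,140]-.33
w=imaging.camera_info("wrist"); v=np.load("w2.npy"); w["rvec"]=v[:3]; w["tvec"]=v[3:]
r,f=fit([(w,P,C)],[540,-168,-.4]); print(r.x,np.degrees(r.x[2])); print(f(r.x).reshape(-1,2).round(1).tolist())
# finger geometry: project tip points? print readings of the pose
for k in range(6):
    o=ctrl.get_obs(); print(o["t"],o["ee_pos"].round(2))
```

```text
[ 5.41494403e+02 -1.67857298e+02 -4.04467066e-01] -23.174255812134184
[[-0.6, -1.3], [-2.5, -1.9], [-0.4, -1.6], [1.3, -3.0], [0.2, -0.3], [-1.9, 1.5], [1.2, 1.6], [0.6, 0.7], [3.4, 1.5], [-0.7, 1.6]]
3.15 [ 536.94 -152.37  234.06]
3.15 [ 536.94 -152.37  234.06]
3.15 [ 536.94 -152.37  234.06]
3.15 [ 536.94 -152.37  234.06]
3.15 [ 536.94 -152.37  234.06]
3.15 [ 536.94 -152.37  234.06]
```

The wrist-view fit agrees with the fixed cameras within 1 mm: (541.2,-167.7), yaw -23.2°. Now to the spot above the target, with the jaws set to about 60 mm.

```bash
cat >> h.py <<'E'
DP=np.array([541.2,-167.7,np.radians(-23.17)])
def tgt(z): return dock2w(DP,[[-23.8,21.9,z]])[0]
def rep(z):
    t=tgt(z); print("target",t.round(1)); go(t,13.3)
    o,R=tool(); c,s=np.cos(DP[2]),np.sin(DP[2]); M=np.array([[c,s],[-s,c]])
    w=o["width"]/2
    for n,l in (("key finger mid",[0,w+6.75,17]),("blk inner corner+x",[10,-w,17]),("blk corner-x",[-10,-w,17])):
        p=o["ee_pos"]+R@np.array(l); print(n,(M@(p[:2]-DP[:2])).round(1),"z",p[2].round(1))
E
python3 - <<'E'
from h import *
rep(130)
E
```

```text
target [ 527.9 -138.2  130. ]
t 3.15 pos [ 536.9 -152.4  234.1] tool z [-0.008  0.011 -1.   ] y ang 12.94 F [ 0.4 -0.3 -0.5] w 56.8 q [-0.3   0.34  1.78  0.01  1.04 -0.53]
travel mm [ 14.5  -5.1 104.3] units [ 0.29  -0.102  2.086] turn units -0.062
key finger mid [18.2 33.3] z 216.9
blk inner corner+x [-39.    3.9] z 217.3
blk corner-x [-27.2 -12.3] z 217.1
```

```bash
python3 -m crank '[{"travel":[0.15,-0.05,0.4],"turn":-0.03},{"travel":[0.15,-0.05,0.4],"turn":-0.03},{"travel":[0,0,0.4],"turn":0},{"travel":[0,0,0.4],"turn":0},{"travel":[0,0,0.3],"turn":0},{"travel":[0,0,0],"turn":0},{"travel":[0,0,0],"turn":0}]' 0.37
python3 - <<'E'
from h import *
for k in range(3):
    rep(130) if k==2 else print(ctrl.get_obs()["ee_pos"]); i=imaging.camera_info("wrist"); im=imaging.get_image("wrist")
np.save("w3.npy",np.r_[i["rvec"].ravel(),i["tvec"].ravel()]);cv2.imwrite("pics/w3.png",im)
cv2.imwrite("pics/s3.png",cv2.resize(imaging.get_image("side")[120:280,240:440],None,fx=4,fy=3.75,interpolation=cv2.INTER_CUBIC)[:600])
E
```

```text
t: 3.85
ee_pos: [522.4, -145.3, 136.8]
orientation: [-1.951, -2.445, -0.003]
ft_force: [0.6, -0.6, 0.4]
width: 60.3
[ 522.4064473  -145.33519437  136.82022476]
[ 522.4181617  -145.29009201  136.96743156]
target [ 527.9 -138.2  130. ]
t 3.95 pos [ 522.9 -145.1  137.3] tool z [-0.008  0.01  -1.   ] y ang 12.84 F [0.1 0.4 0.3] w 60.2 q [-0.3   0.45  1.87  0.01  0.83 -0.53]
travel mm [5.5 6.5 7.3] units [0.111 0.131 0.147] turn units -0.08
key finger mid [ 3.9 35.3] z 120.1
blk inner corner+x [-56.1   4. ] z 120.6
blk corner-x [-44.4 -12.1] z 120.4
```

View pics/w3.png

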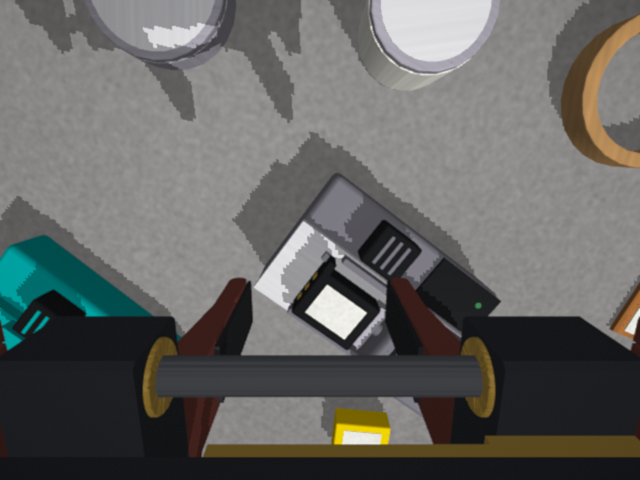

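View pics/s3.png

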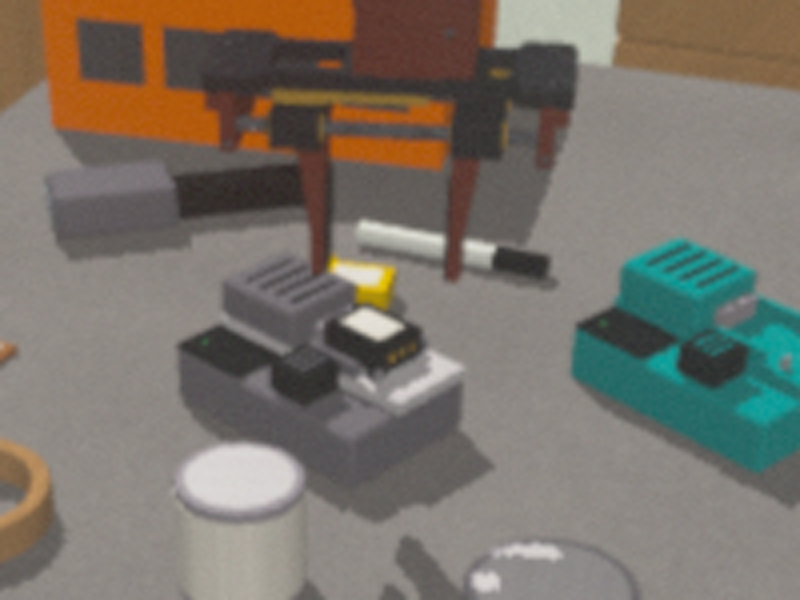

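```bash
python3 -m crank '[{"travel":[0.06,0.07,0.3],"turn":-0.04},{"travel":[0.06,0.07,0.3],"turn":-0.04},{"travel":[0,0,0.2],"turn":0},{"travel":[0,0,0],"turn":0},{"travel":[0,0,0],"turn":0}]' 0.37
python3 - <<'E'
from h import *
imaging.get_image("wrist"); imaging.get_image("wrist")
rep(95); o,R=tool()
w=imaging.camera_info("wrist"); im=imaging.get_image("wrist"); cv2.imwrite("pics/w4.png",im)
for n,x0,y0,W,H in (("scene",185,190,110,90),("side",260,160,130,100)):
    k=imaging.get_image(n); c=cv2.resize(k[y0:y0+H,x0:x0+W],None,fx=6,fy=6,interpolation=cv2.INTER_CUBIC)
    hw=o["width"]/2
    pts=np.array([o["ee_pos"]+R@np.array(l) for l in [(10,hw,17),(-10,hw,17),(10,-hw,17),(-10,-hw,17),(10,hw+13,17),(-10,hw+13,17)]])
    cal=imaging.camera_info(n)
    for p in proj(cal,pts): cv2.circle(c,tuple(int(v) for v in (p-[x0,y0]+.5)*6),3,(0,255,0),-1)
    D=dock2w(DP,np.array([[-48,-27.5,45],[-48,27.5,45],[-8,58,58],[20,58,58],[20,30,58],[-8,30,58],[32,-27,71],[92,27,71]],float))
    for p in proj(cal,D): cv2.circle(c,tuple(int(v) for v in (p-[x0,y0]+.5)*6),3,(0,0,255),-1)
    cv2.imwrite(f"pics/{n}4.png",c)
E
```

```text
t: 4.55
ee_pos: [529.7, -136.0, 94.6]
orientation: [-1.94, -2.458, -0.005]
ft_force: [0.4, -0.7, -0.1]
width: 60.1
target [ 527.9 -138.2   95. ]
t 4.65 pos [ 529.8 -136.2   95.1] tool z [-0.005  0.009 -1.   ] y ang 13.42 F [-0.3  0.5 -1.4] w 59.7 q [-0.28  0.52  1.88  0.01  0.74 -0.52]
travel mm [-1.6 -2.2  0.1] units [-0.031 -0.045  0.001] turn units 0.021
key finger mid [ 6.3 46.4] z 78.0
blk inner corner+x [-53.   14.9] z 78.3
blk corner-x [-41.1  -1.2] z 78.1
```

View pics/w4.png

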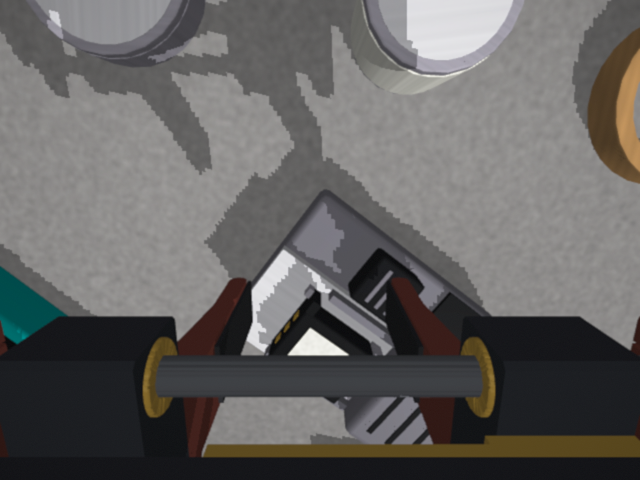

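View pics/scene4.png

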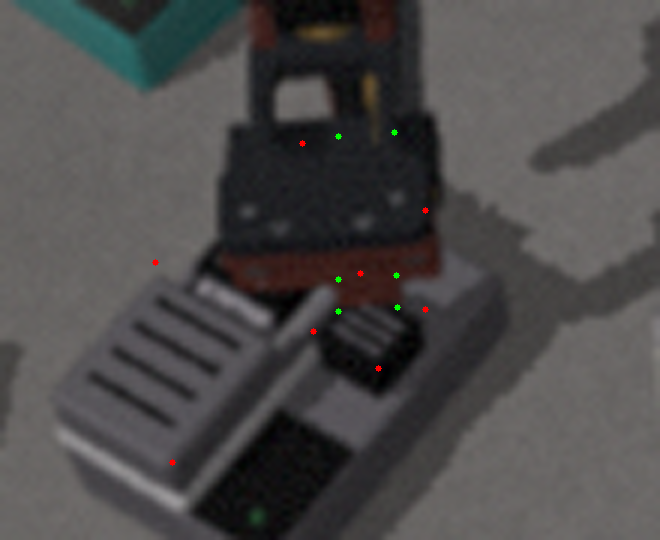

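View pics/side4.png

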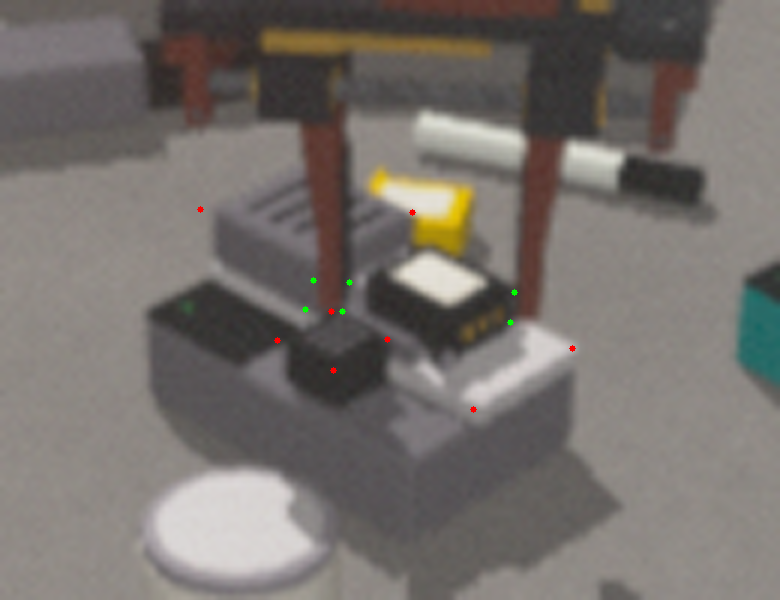

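Projected fingertips match the pictures to about 2 mm. The key finger is above the cap and the blocking finger is beyond the battery's front. I make the small correction and descend to just above the key.

```bash
python3 -m crank '[{"travel":[-0.03,-0.045,0.15],"turn":0},{"travel":[0,0,0.16],"turn":0},{"travel":[0,0,0],"turn":0}]'
python3 - <<'E'
from h import *
imaging.get_image("wrist")
rep(79); o,R=tool()
for n,x0,y0,W,H in (("side",260,160,130,100),):
    k=imaging.get_image(n); c=cv2.resize(k[y0:y0+H,x0:x0+W],None,fx=6,fy=6,interpolation=cv2.INTER_CUBIC)
    cv2.imwrite(f"pics/{n}5.png",c)
k=imaging.get_image("wrist"); cv2.imwrite("pics/w5.png",cv2.resize(k[200:360,200:440],None,fx=3.2,fy=3.2))
E
```

```text
t: 5.1
ee_pos: [528.6, -138.8, 79.9]
orientation: [-1.943, -2.46, -0.008]
ft_force: [-0.2, 0.1, -0.6]
width: 60.1
target [ 527.9 -138.2   79. ]
t 5.15 pos [ 528.8 -138.8   80.2] tool z [-0.002  0.008 -1.   ] y ang 13.39 F [-0.6  0.3 -0.2] w 60.0 q [-0.28  0.55  1.89  0.01  0.71 -0.52]
travel mm [ 0.8 -0.7  1.2] units [ 0.016 -0.013  0.024] turn units 0.016
key finger mid [ 6.7 43.7] z 63.2
blk inner corner+x [-52.9  11.9] z 63.3
blk corner-x [-41.   -4.1] z 63.1
```

View pics/side5.png

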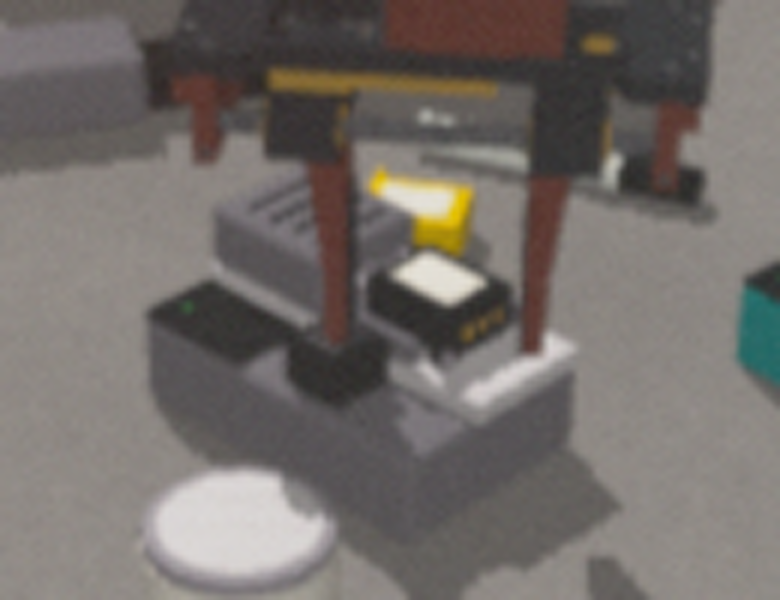

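View pics/w5.png

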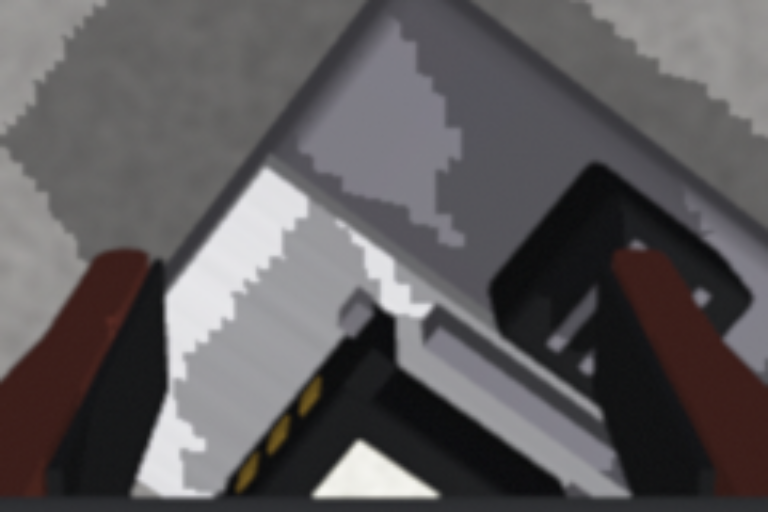

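The key finger (side crop (337,345)) is over the cap and the blocker (533,350) is over the bare deck front. Now I press.

```bash
python3 -m crank '[{"travel":[0.01,-0.01,0.08],"turn":0},{"travel":[0,0,0.08],"turn":0},{"travel":[0,0,0.08],"turn":0},{"travel":[0,0,0.04],"turn":0},{"travel":[0,0,0],"turn":0}]'
python3 - <<'E'
from h import *
rep(66.3)
for n,x0,y0,W,H in (("side",260,160,130,100),):
    k=imaging.get_image(n); c=cv2.resize(k[y0:y0+H,x0:x0+W],None,fx=6,fy=6,interpolation=cv2.INTER_CUBIC)
    cv2.imwrite(f"pics/{n}6.png",c)
k=imaging.get_image("wrist"); cv2.imwrite("pics/w6.png",cv2.resize(k[200:360,200:440],None,fx=3.2,fy=3.2))
rep(66.3)
E
```

```text
t: 5.75
ee_pos: [529.0, -138.5, 66.5]
orientation: [-1.944, -2.462, -0.009]
ft_force: [-0.6, 0.1, 4.5]
width: 60.2
target [ 527.9 -138.2   66.3]
t 5.75 pos [ 529.  -138.5   66.5] tool z [ 0.     0.007 -1.   ] y ang 13.41 F [-0.6  0.1  4.5] w 60.2 q [-0.28  0.57  1.89  0.01  0.68 -0.52]
travel mm [ 0.6 -1.   0.2] units [ 0.011 -0.02   0.004] turn units 0.019
key finger mid [ 6.9 44.1] z 49.6
blk inner corner+x [-52.9  12.2] z 49.5
blk corner-x [-40.9  -3.8] z 49.4
target [ 527.9 -138.2   66.3]
t 5.85 pos [ 529.  -138.5   66.7] tool z [ 0.     0.007 -1.   ] y ang 13.41 F [-0.7  0.   4. ] w 59.8 q [-0.28  0.57  1.89  0.01  0.68 -0.52]
travel mm [ 0.5 -0.9  0.4] units [ 0.011 -0.019  0.008] turn units 0.019
key finger mid [ 6.7 44. ] z 49.7
blk inner corner+x [-52.7  12.4] z 49.7
blk corner-x [-40.8  -3.7] z 49.6
```

View pics/side6.png

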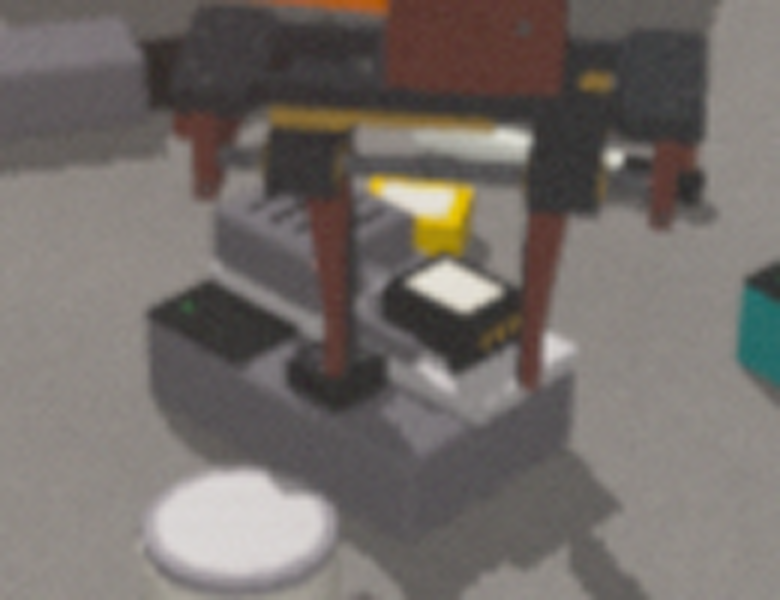

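View pics/w6.png

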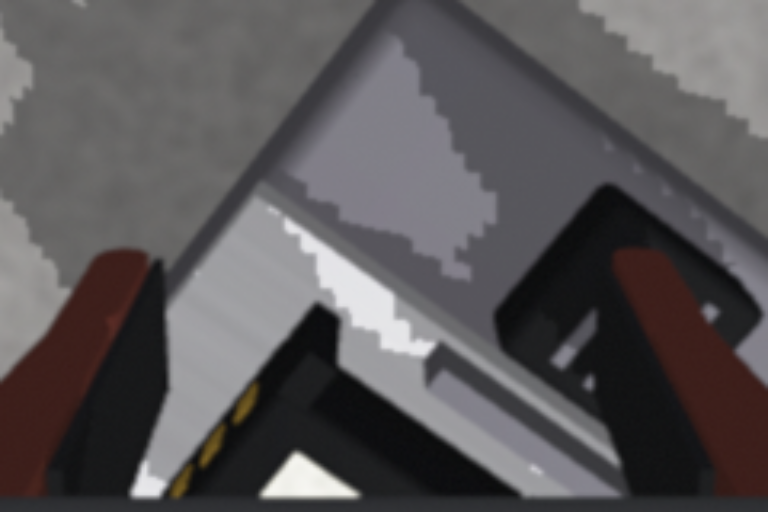

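The key is down, the tooth has gone and the battery is on its way out. I hold and let it reach the blocking finger.

```bash
python3 -m crank '[{"travel":[0,0,0.01],"turn":0},{"travel":[0,0,0],"turn":0},{"travel":[0,0,0],"turn":0},{"travel":[0,0,0],"turn":0},{"travel":[0,0,0],"turn":0},{"travel":[0,0,0],"turn":0}]'
python3 - <<'E'
from h import *
rep(66.3)
for n,x0,y0,W,H in (("side",260,160,130,100),("scene",185,190,110,90)):
    k=imaging.get_image(n); c=cv2.resize(k[y0:y0+H,x0:x0+W],None,fx=6,fy=6,interpolation=cv2.INTER_CUBIC)
    cv2.imwrite(f"pics/{n}7.png",c)
    if n=="side": cv2.imwrite("pics/sidefull7.png",k)
k=imaging.get_image("wrist"); cv2.imwrite("pics/w7.png",cv2.resize(k[200:360,200:440],None,fx=3.2,fy=3.2))
rep(66.3)
E
```

```text
t: 6.45
ee_pos: [528.9, -138.5, 66.5]
orientation: [-1.945, -2.462, -0.009]
ft_force: [-1.2, -0.4, 2.7]
width: 60.7
target [ 527.9 -138.2   66.3]
t 6.45 pos [ 528.9 -138.5   66.5] tool z [ 0.     0.007 -1.   ] y ang 13.37 F [-1.2 -0.4  2.7] w 60.7 q [-0.28  0.57  1.9   0.01  0.68 -0.52]
travel mm [ 0.5 -0.9  0.2] units [ 0.01  -0.017  0.003] turn units 0.013
key finger mid [ 6.9 44.2] z 49.5
blk inner corner+x [-53.2  12.1] z 49.5
blk corner-x [-41.3  -4. ] z 49.3
target [ 527.9 -138.2   66.3]
t 6.6 pos [ 528.9 -138.5   66.5] tool z [ 0.     0.007 -1.   ] y ang 13.37 F [-0.6  0.2  3.3] w 59.9 q [-0.28  0.57  1.9   0.01  0.68 -0.52]
travel mm [ 0.5 -0.9  0.2] units [ 0.01  -0.018  0.003] turn units 0.012
key finger mid [ 6.6 44. ] z 49.5
blk inner corner+x [-52.9  12.4] z 49.5
blk corner-x [-40.9  -3.7] z 49.3
```

View pics/side7.png

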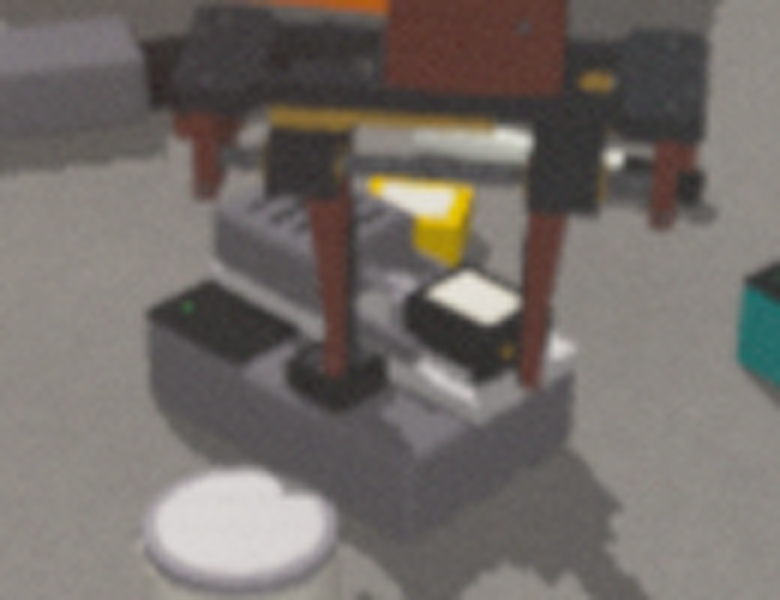

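View pics/w7.png

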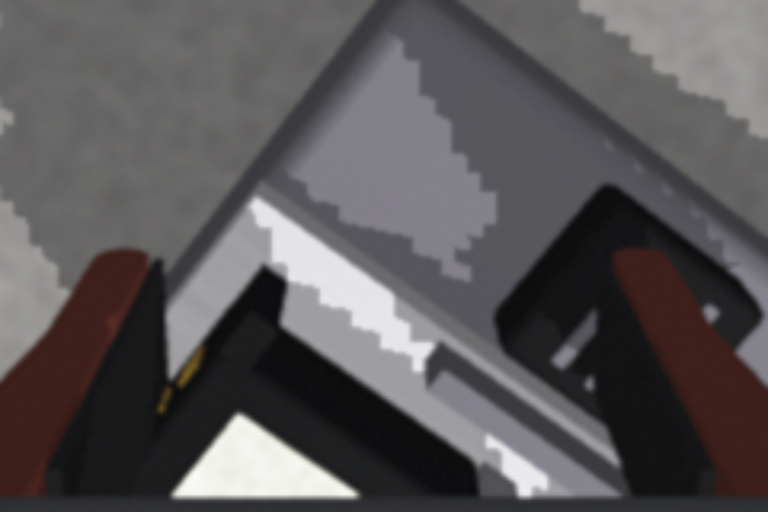

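The battery has come out about 19 mm and its front face is at the blocking finger. I wait a little and compare for motion.

```bash
python3 -m crank '[{"travel":[0,0,0.006],"turn":0},{"travel":[0,0,0],"turn":0},{"travel":[0,0,0],"turn":0},{"travel":[0,0,0],"turn":0},{"travel":[0,0,0],"turn":0},{"travel":[0,0,0],"turn":0},{"travel":[0,0,0],"turn":0},{"travel":[0,0,0],"turn":0}]'
python3 - <<'E'
from h import *
for n,x0,y0,W,H in (("side",260,160,130,100),):
    k=imaging.get_image(n); c=cv2.resize(k[y0:y0+H,x0:x0+W],None,fx=6,fy=6,interpolation=cv2.INTER_CUBIC)
    cv2.imwrite(f"pics/{n}8.png",c)
k=imaging.get_image("wrist"); cv2.imwrite("pics/w8.png",cv2.resize(k[200:360,200:440],None,fx=3.2,fy=3.2))
F=[]
for _ in range(6): F.append(ctrl.get_obs()["ft_force"]); imaging.get_image("side")
print(np.mean(F,0)); rep(66.3)
E
```

```text
t: 7.4
ee_pos: [528.9, -138.5, 66.4]
orientation: [-1.945, -2.462, -0.009]
ft_force: [-2.5, -0.1, 3.4]
width: 60.3
[-1.44350278  0.09627851  3.4302565 ]
target [ 527.9 -138.2   66.3]
t 7.8 pos [ 528.9 -138.5   66.4] tool z [ 0.     0.007 -1.   ] y ang 13.37 F [-0.9 -1.1  4.1] w 60.2 q [-0.28  0.57  1.9   0.01  0.68 -0.52]
travel mm [ 0.5 -0.9  0.1] units [ 0.01  -0.018  0.002] turn units 0.013
key finger mid [ 6.8 44.1] z 49.5
blk inner corner+x [-53.   12.3] z 49.4
blk corner-x [-41.   -3.8] z 49.3
```

View pics/side8.png

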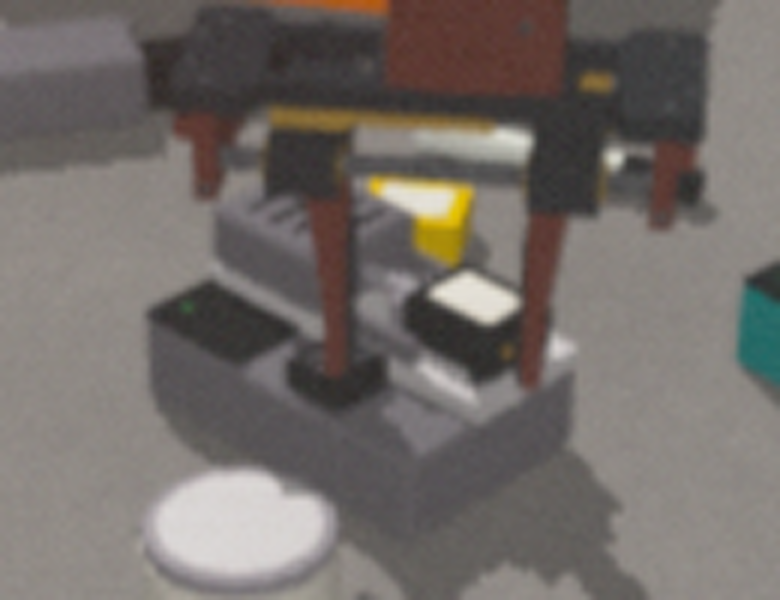

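View pics/w8.png

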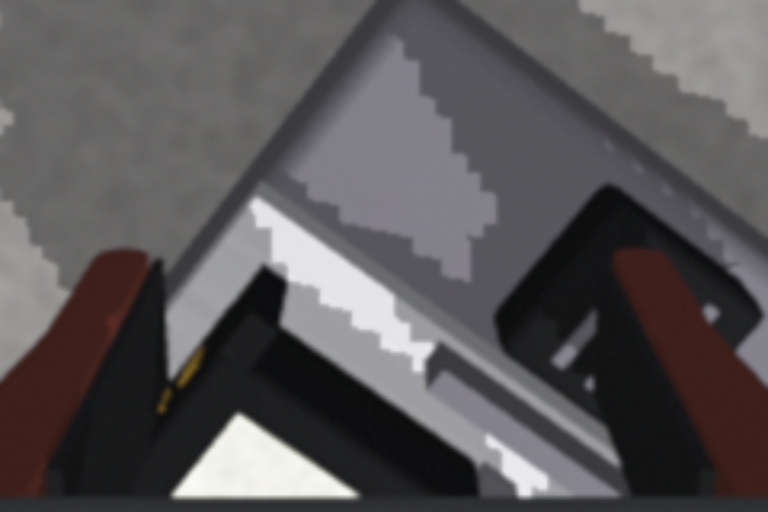

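The pictures 1 s apart show no motion. The battery rests on the finger, flat in its guides, and the key is about 8.5 mm down, so I hand in.

```bash
python3 -c "
from workcell import workorder; print(workorder.close_job())"
```

```text
the job is handed in; nothing more can be done
None
```

I pressed the eject key of the grey dock that held the battery with one finger. The other finger stopped the battery as it slid out, and I handed the job in at about 7.8 s with both still held.

**Last checks:**
- **Key:** it is about 8.5 mm down, with an upward force of about 3.4 N, which fits its spring.
- **Battery:** it lies flat on the deck against the blocking finger, about 19 mm out of its latch. Pictures about 1 s apart show no movement.
- **Sideways force:** it averaged about 1.4 N at the wrist, less than the 3 N the spring pushes with. Friction in the guides and the noisy force readings probably explain the difference.
- **Other objects:** the tools stayed over the dock, and nothing else looked disturbed in the dock crops. I did not compare the whole scene before and after.

The dock pose from the fixed cameras and the wrist camera agreed to about 1 mm. Some corner residuals were up to 3 px, and the projected fingertips matched the pictures to about 2 mm. No check failed.

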